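Reseat a sprung tilt mount on its adjuster

TASK

The tilt mount with the sensor board was carried here with its transit stop in: using only the fingertips, push the yellow stop lever by its upright peg all the way round so that it is out from under the sprung corner. Then press the black pad on that corner gently down until the needle is level with the red index on the scale, keep it there for about a second without going past the index, and let the corner spring right up again. Grip and lift nothing, and leave the mount, the swung-out stop and the other things on the bench where they are.

Things in the scene. Friction and masses are not known exactly. Their poses are not given: they have to be found in the camera images.
- tilt_mount: Tilt mount, 2.2 kg, loose on rubber feet, front roughly to the robot: black base 150 x 150 mm, top 18 mm up; over it an aluminium plate 124 x 124 mm, top 54 mm up, with a green board (top 70 mm up). Origin: centre of the underside; x to its rear, y to its left. Plate's front right corner is sprung (black pad); it rocks on studs at front left and rear right; rear left rests on a brass adjuster.
- tilt_plate (a joint): Tilt (rad) of the plate: 0 at rest, 0.24 with the sprung corner hard down; rocks about the level diagonal through the two studs, 50 mm up. Spring return: at the pad about 4 N to start moving, 9 N at 0.18. The pad is 64 mm from the axis (sinks 6.4 mm per 0.1 rad), the needle tip 105 mm (10.5 mm per 0.1 rad). With the stop in, it is blocked after about 0.02.
- transit_stop (a joint): Swing (rad) of the yellow transit stop, a crank on an upright pivot: 0 to 0.1 at the start, its 13 mm block under the sprung corner, its tail straight out of the mount's front; 1.05 fully out at its end pin. Grows clockwise seen from above: the peg goes to the mount's left (+y) and then back towards the base (+x). Stiff, stays where left; about 1 N at the peg.
- index_clip (a joint): Height setting of the red index (m): how far it is set below the needle's rest height, 0.009 to 0.017; clamped tight, not to be moved.
- press_pad (a point): Centre of the top face of the round black rubber pad on the sprung corner, 25 mm in diameter, 57 mm above the bench at rest, 45 mm in from the mount's centre lines at (-45, -45) mm; moves with the plate.
- pointer_tip (a point): Tip of the thin black needle that juts 36 mm to the right out of the plate in front of the scale; 50 mm above the bench at rest; moves with the plate.
- index_mark (a point): Tip of the red index clip, 5 mm high, at mid height, on the upright white scale at the mount's right (30 mm wide, facing front, top 72 mm up, at x = -41, y = -87 to -117 mm of the mount), just right of the needle's tip. The needle is level with it when both have the same height.
- stop_peg (a point): Top centre of the yellow upright peg (14 mm in diameter, standing from 26 to 54 mm above the bench; the lever below it reaches down to 22 mm) at the end of the stop lever's tail, 64 mm from the pivot; at the start in front of the mount at about (-128, -18) mm.
- stop_pivot (a point): Point on the stop lever's upright pivot axis, at the height of the peg's top; at (-64, -18) mm on the mount.
- small_driver: Small screwdriver with a teal handle, 17 x 148 x 16 mm, lying behind the mount; bystander. Origin under its middle, y along it.
- fine_pliers: Blue-handled pliers, 49 x 140 x 12 mm, lying left of the mount; bystander. Origin under its middle, y along it.
- esd_brush: Black antistatic brush, 23 x 134 x 10 mm, lying left of the mount; bystander. Origin under its middle, y along it.
- board_b: Green circuit board, 60 x 90 x 12 mm, lying left of the mount; bystander. Origin under its middle.
- driver_cap: Black round torque driver head with a bright ring, 48 mm in diameter, 54 mm high, standing behind the mount; bystander. Origin at the centre of its foot.

How it is judged:
By the outcome, as a careful person would: the job done as asked, in the order asked, and still so for the second after the job is handed in, with the robot touching nothing.
It also fails if it takes over 45 s, if anything falls off the work surface, if the arm or the gripper's body presses on something with over 40 N, if the wrist force passes 120 N, or if a joint passes its speed limit or range.

ROBOT

A 6-joint arm with a two-finger parallel gripper is mounted at the origin on a cart in front of the work surface, level with it; the furniture and walls round the work are solid. World frame = base frame: x ahead of the robot, y to its left, z up, the work surface at z = 0. Lengths are in m, angles in rad, forces in N, time in s.
With the tool pointing down it reaches from about 0.375 to 0.9 m from the base axis. Payload 3.1 kg.
Tool frame: the origin (TCP) lies midway between the tips of the shut fingers; the grasp point (between the pads) lies robot.grip_depth behind it (robot.grip_depth is the distance from the TCP to the grasp point, in m); z points along the fingers, y is the line along which they close (so a half turn about z gives the same grasp; the last joint's range is limited). The gripper opens to 87 mm and grips with 3 to 60 N. Pads are 19 mm wide; open, the fingers measure 117 mm over their backs; the gripper's body (75 mm by 190 mm) begins 51 mm behind the grasp point.
Start: joints at [-1.468, 0.527, 1.433, -0, 1.181, -0.178], TCP at [0.174, -0.6, 0.223] pointing down, gripper open.
Joint ranges: [-3.08, 3.08], [-0.75, 2.2], [0.22, 2.44], [-1.43, 4.57], [0, 2.65], [-2.85, 2.85]. Speed limits (rad/s): [2.79, 2.79, 3.14, 3.14, 3.14, 3.14].

INTERFACE

Orientations are given as a unit quaternion [x, y, z, w].
In Python, from rig import robot, optics, probe_bus gives the robot as it stands (robot), with the cameras (optics) and the readings (probe_bus).
- The arm moves only by the shell command python3 nudge.py 'ROWS' [OPENING] [FORCE]. ROWS is 1 to 20 rows, one to a line, with the numbers parted by commas; each row has 4 numbers: dx, dy, dz in m, then a turn about the tool's z in rad; each row shifts and turns the commanded pose from where the row before left it, along the tool's axes as they then stand; what a row does not reach is not made up. A row lasts 1/12 s, in which the tool goes at most 0.0417 m and 0.125 rad, less where a joint would pass 70% of its speed; a pose out of reach is approached as far as the arm can. OPENING is the finger opening in m, set as the command begins (- or left out keeps the last). The fingers move at their own pace and stop on an object; FORCE is the grip in N (left out, the last holds). Time passes only in rows, so rows that do not move let the fingers close. It prints the time, the measured TCP pose, the force, the opening and the grip force at its end. Input that does not fit is refused with a message, and nothing moves.
- probe_bus.get_obs(): the state, without advancing time (a new reading comes with each control period).
- optics.camera(name): name is "side" or "top" or "wrist"; returns a dict with "img" (400x640x3 uint8, red, green, blue), "fx", "fy", "cx", "cy" (pixels), "xyz" and "attitude" of the camera in the world. Camera axes: x right, y down, z forward; pixel columns grow to the right and rows downward; lengths in m; the calibration is good to about 2 mm. A picture is of the moment at which its call begins. There is no depth.
- robot.hand_in(): hands the job in; it is judged then, once.
The state is a dict: "time": time; "q": joint angles; "joint_velocities": joint speeds; "joint_torque": joint torques, N m; "position": TCP position; "tool_rot": TCP orientation; "ft_force": force on the tool from outside, world axes, zero at the start; "moment": the same for the moment, N m; "grip_width": finger opening in m; "grip_force": force on a finger pad.
Only numpy, scipy, OpenCV 4.12 (cv2) and the standard library are available. Lean on these libraries where they do the work, as an engineer would, in place of code of your own. Each camera call takes 0.05 s, during which the arm holds its last target. There are 200 camera calls.

## Working session

There is one attempt and no reset: what is moved stays moved. The work goes in short steps, Python scripts to look and compute and a shell command to move; the robot and the scene stay as the last step left them, time stands still between calls to the robot, and variables do not carry over. Pictures are saved under pics/ and viewed, at most 10 in all, crops included, and the job is handed in when it is done.

```bash
ls; mkdir -p pics
python3 - <<'E'
from rig import robot, optics, probe_bus
import cv2
o=probe_bus.get_obs();print(o['time'],o['position'],o['tool_rot'],o['grip_width'],robot.grip_depth)
for n in('top','side'):
    c=optics.camera(n);cv2.imwrite(f'pics/{n}0.png',c['img'][:,:,::-1]);print(n,{k:v for k,v in c.items() if k!='img'})
E
```

```text
nudge.py
pics
rig.py
0.0 [ 0.1737734  -0.59960039  0.22158148] [ 9.90085726e-01  1.40460346e-01  3.84072659e-05 -1.07017811e-03] 0.08651222114127283 0.0187
top {'fx': 386.26943842453534, 'fy': 386.26943842453534, 'cx': 317.2544108523908, 'cy': 196.46605829813743, 'xyz': array([ 0.4794712 , -0.1299326 ,  0.90635584]), 'attitude': array([-0.70024571,  0.7120317 , -0.03092926,  0.04135439])}
side {'fx': 408.54466986434807, 'fy': 408.54466986434807, 'cx': 318.7476369522692, 'cy': 194.9070410793871, 'xyz': array([ 0.87148584, -0.49495873,  0.73163447]), 'attitude': array([ 0.89534238,  0.31498791, -0.11285209, -0.29395417])}
```

View pics/top0.png

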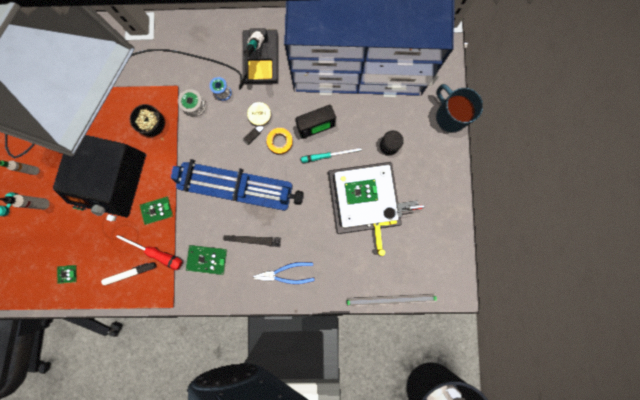

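View pics/side0.png

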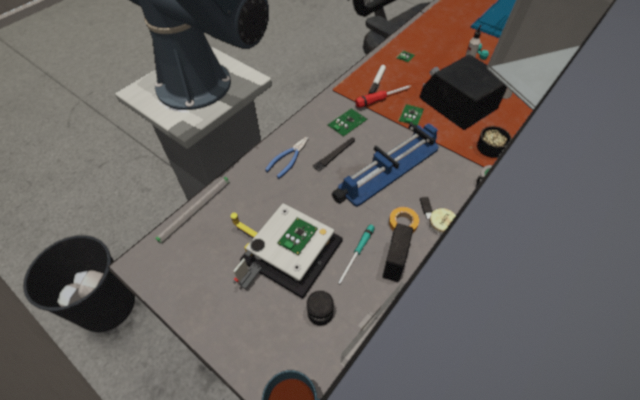

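The top view shows the mount's white plate around (365,197), the pad at (390,213), the peg at (380,252), and the needle and scale near (412,209). The side view sees the scale from behind, with the peg at (235,217). Next I'll measure these points and look closer with crops.

```bash
cat > h.py <<'E'
import numpy as np,cv2
from scipy.spatial.transform import Rotation as R
from rig import robot, optics, probe_bus
def ray(c,u,v):
    d=R.from_quat(c['attitude']).apply([(u-c['cx'])/c['fx'],(v-c['cy'])/c['fy'],1.]);return np.array(c['xyz'],float),d
def onz(c,u,v,z):
    p,d=ray(c,u,v);return p+d*(z-p[2])/d[2]
def tri(c1,a,c2,b):
    p,d=ray(c1,*a);q,e=ray(c2,*b)
    s=np.linalg.lstsq(np.c_[d,-e],q-p,rcond=None)[0];A=p+s[0]*d;B=q+s[1]*e
    return (A+B)/2,np.linalg.norm(A-B)
def pix(c,P):
    x=R.from_quat(c['attitude']).inv().apply(np.array(P)-c['xyz']);return np.array([c['cx']+c['fx']*x[0]/x[2],c['cy']+c['fy']*x[1]/x[2]])
def blobs(m,amin=5):
    n,_,st,ce=cv2.connectedComponentsWithStats(m.astype(np.uint8));return [(st[i][:5].tolist(),ce[i].round(2).tolist()) for i in range(1,n) if st[i][4]>=amin]
E
python3 - <<'E'
from h import *
for n,box in(('top',(320,150,440,265)),('side',(220,200,345,300))):
    c=optics.camera(n);im=c['img'];x0,y0,x1,y1=box
    hsv=cv2.cvtColor(im,cv2.COLOR_RGB2HSV);M=np.zeros(im.shape[:2],bool);M[y0:y1,x0:x1]=1
    H,S,V=[hsv[...,i].astype(int) for i in range(3)]
    yel=M&(H>20)&(H<35)&(S>120)&(V>100); wh=M&(V>150)&(S<50); red=M&((H<8)|(H>172))&(S>120)&(V>80)
    print(n,'yel',blobs(yel),'red',blobs(red,2),'white',blobs(wh,30))
    cn=max(cv2.findContours(wh.astype(np.uint8),0,2)[0],key=cv2.contourArea);r=cv2.minAreaRect(cn);print('rect',r,cv2.boxPoints(r).round(1).tolist())
    if n=='top':
        for b in cv2.boxPoints(r): print(onz(c,*b,.054).round(4))
    cv2.imwrite(f'pics/{n}1.png',cv2.resize(im[y0:y1,x0:x1,::-1],None,fx=5,fy=5,interpolation=cv2.INTER_CUBIC))
w=optics.camera('wrist');cv2.imwrite('pics/w0.png',w['img'][:,:,::-1]);print(w['xyz'],R.from_quat(w['attitude']).as_matrix().round(2),w['fx'])
E
```

```text
top yel [([373, 221, 24, 35, 238], [380.44, 235.17])] red [([419, 208, 3, 1, 3], [420.0, 208.0])] white [([320, 150, 120, 115, 8749], [387.29, 211.68]), ([335, 165, 65, 63, 2429], [366.62, 196.34])]
rect ((379.5, 207.0), (114.0, 119.0), 90.0) [[320.0, 150.0], [439.0, 150.0], [439.0, 264.0], [320.0, 264.0]]
[ 0.6718 -0.1259  0.054 ]
[ 0.6667 -0.3918  0.054 ]
[ 0.4152 -0.3798  0.054 ]
[ 0.419  -0.1217  0.054 ]
side yel [([231, 213, 6, 7, 32], [233.53, 216.03]), ([233, 221, 23, 16, 133], [244.89, 228.53]), ([321, 231, 4, 2, 7], [322.71, 231.43])] red [([235, 278, 3, 4, 9], [236.0, 279.33])] white [([246, 203, 88, 76, 2523], [289.59, 241.08]), ([233, 260, 11, 12, 30], [237.77, 265.53]), ([339, 271, 6, 12, 33], [341.79, 277.18])]
rect ((289.95587158203125, 238.5735321044922), (66.0269546508789, 61.39649200439453), 30.963754653930664) [[245.89999389648438, 247.89999389648438], [277.3999938964844, 195.3000030517578], [334.1000061035156, 229.1999969482422], [302.5, 281.8999938964844]]
[ 0.23825418 -0.58249245  0.38394658] [[ 0.28 -0.93 -0.24]
 [-0.96 -0.27 -0.07]
 [-0.    0.25 -0.97]] 308.1606714050227
```

View pics/top1.png

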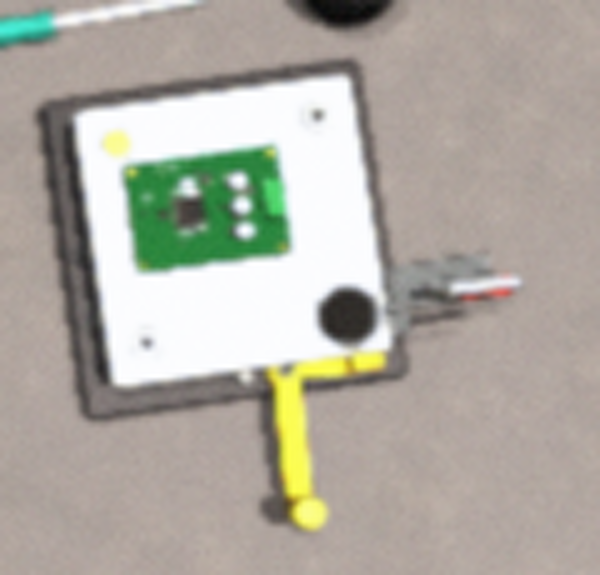

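The crop (5x) shows the plate tilted about 7°. In full-image pixels, the peg top is at (382,252.4), the pad at (389.4,213), and the scale's top edge and red index at about (416,207).

Run:
```python
from h import *
c=optics.camera('top')
f=lambda x,y:(320+x/5-.4,150+y/5-.4)
M=[(f(110,387),(-.062,.062)),(f(73,113),(.062,.062)),(f(352,73),(.062,-.062)),(f(392,352),(-.062,-.062))]
W=np.array([onz(c,*a,.054)[:2] for a,_ in M]);L=np.array([b for _,b in M])
ctr=W.mean(0);Z=((W-ctr)@[1,1j]);z=(L@[1,1j]);yaw=np.angle((np.conj(z)*Z).sum());print('ctr',ctr,'yaw',yaw,'sides',np.linalg.norm(W-np.roll(W,1,0),axis=1))
r=R.from_euler('z',yaw).as_matrix()[:2,:2];print('resid mm',1e3*(W-ctr-L@r.T).round(4))
s=optics.camera('side')
pad=onz(c,*f(347,315),.057);peg=onz(c,*f(310,512),.054);pegs=onz(s,233.5,215.5,.054)
print('pad',pad,'pred',ctr+r@[-.045,-.045]);print('peg',peg,pegs,'pred',ctr+r@[-.128,-.018],'pivot',ctr+r@[-.064,-.018],'mount frame',r.T@(peg[:2]-ctr),r.T@(pegs[:2]-ctr))
print('padmount',r.T@(pad[:2]-ctr),'scale idx world',ctr+r@[-.041,-.095])
```

```text
ctr [ 0.56700091 -0.22583966] yaw 0.1125397218826453 sides [0.12487426 0.12294237 0.12575604 0.125294  ]
resid mm [[ 0.2  0.7]
 [-0.8  0.5]
 [ 1.  -1. ]
 [-0.4 -0.2]]
pad [ 0.52839956 -0.27499009  0.057     ] pred [ 0.52733918 -0.2756086 ]
peg [ 0.44288219 -0.25642164  0.054     ] [ 0.44270146 -0.25602848  0.054     ] pred [ 0.44183207 -0.25810049] pivot [ 0.50542721 -0.25091314] mount frame [-0.12676799 -0.01644971] [-0.12690342 -0.01603873]
padmount [-0.04387687 -0.04450449] scale idx world [ 0.536929   -0.32484309]
```

Both cameras agree on the peg to within 1 mm, and pad and plate match the given sizes to about 1.2 mm. The mount centre is (0.567,-0.226) with yaw 0.113, and the stop is at about 0.03 rad. Next I'll work out the approach.

```bash
cat >> h.py <<'E'
ctr=np.array([.5677,-.2253]);yaw=.1125;rm=R.from_euler('z',yaw).as_matrix()
def m2w(p): return rm@np.array(p)+[*ctr,0]
def w2m(p): return rm.T@(np.array(p)-[*ctr,0])
def delta(pm):
    o=probe_bus.get_obs();T=R.from_quat(o['tool_rot']);h=T.apply([1,0,0]);print('t',o['time'],'mount pos',w2m(o['position']).round(4),'tool delta',T.inv().apply(m2w(pm)-o['position']).round(4),'heading-yaw',round(np.arctan2(h[1],h[0])-yaw,4),'F',o['ft_force'].round(2),'q',o['q'].round(2))
E
python3 -c "
from h import *
delta([-.128,-.062,.13])"
```

```text
t 0.35 mount pos [-0.4335 -0.3283  0.2223] tool delta [ 0.346  -0.211   0.0925] heading-yaw 0.1693 F [-0.79  1.13 -0.14] q [-1.47  0.53  1.43  0.    1.18 -0.18]
```

```bash
python3 nudge.py '0.0288,-0.0176,0.0077,0
0.0288,-0.0176,0.0077,0
0.0288,-0.0176,0.0077,0
0.0288,-0.0176,0.0077,0
0.0288,-0.0176,0.0077,0
0.0288,-0.0176,0.0077,0
0.0288,-0.0176,0.0077,0
0.0288,-0.0176,0.0077,0
0.0288,-0.0176,0.0077,0
0.0288,-0.0176,0.0077,0
0.0288,-0.0176,0.0077,0
0.0288,-0.0176,0.0077,0' 0 5
python3 nudge.py '0,0,0,-0.1238
0,0,0,-0.1238
0,0,0,-0.1238
0,0,0,-0.1238
0,0,0,-0.1238
0,0,0,-0.1238
0,0,0,-0.1238
0,0,0,-0.1238
0,0,0,-0.1238
0,0,0,-0.1238
0,0,0,-0.1238
0,0,0,-0.1238'
python3 nudge.py '0,0,0,-0.1238
0,0,0,-0.1238
0,0,0,-0.1238
0,0,0,-0.1238
0,0,0,-0.1238
0,0,0,-0.1238
0,0,0,-0.1238
0,0,0,-0.1238
0,0,0,-0.1238
0,0,0,-0.1238
0,0,0,-0.1238
0,0,0,-0.1238
0,0,0,0
0,0,0,0'
python3 - <<'E'
from h import *
delta([-.127,-.056,.034])
w=optics.camera('wrist');cv2.imwrite('pics/w1.png',w['img'][:,:,::-1])
for n,p in dict(needle=[-.045,-.098,.05],idx=[-.043,-.1,.037],peg=[-.127,-.016,.054],pad=[-.045,-.045,.057]).items():print(n,pix(w,m2w(p)))
E
```

```text
time: 1.35
position: [0.4481, -0.3002, 0.13]
tool_rot: [0.99, 0.14, 0.0, 0.0]
ft_force: [0.4, -0.0, -0.2]
grip_width: 0.0152
grip_force: 0.0
time: 2.35
position: [0.4472, -0.3015, 0.1303]
tool_rot: [0.632, 0.775, -0.0, 0.0]
ft_force: [1.0, -0.5, -0.7]
grip_width: 0.0007
grip_force: 0.0
time: 3.52
position: [0.4472, -0.3014, 0.1302]
tool_rot: [-0.054, 0.999, -0.0, 0.0]
ft_force: [-0.3, 0.5, 0.1]
grip_width: 0.0007
grip_force: 0.0
t 3.5167 mount pos [-0.1283 -0.0621  0.1302] tool delta [-0.0013  0.0061  0.0962] heading-yaw -3.1459 F [-0.31  0.47  0.05] q [-0.8   0.54  1.74  0.    0.86 -2.48]
needle [283.96671304 300.06912866]
idx [283.59992436 294.1995337 ]
peg [381.54882482 211.61695512]
pad [344.51262964 304.29574189]
```

View pics/w1.png

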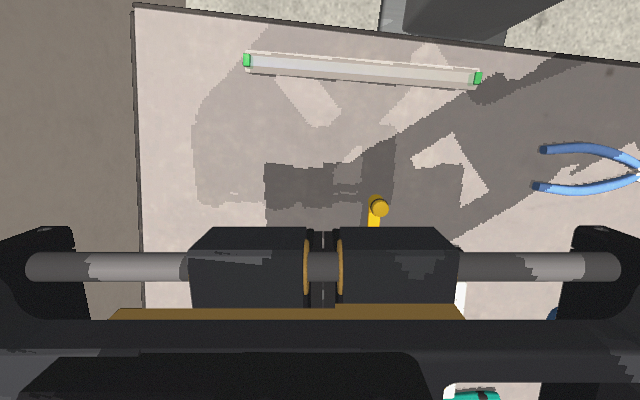

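The wrist camera sees only the zone on the camera side of the fingers; the peg is at (379,208) against a predicted (381.5,211.6), so within about 1.5 mm. I'll descend beside the peg and advance to just short of it.

```bash
python3 nudge.py '0,0,0.02,0
0,0,0.02,0
0,0,0.02,0
0,0,0.02,0
0,0,0.016,0
0,0.005,0,0
0,0.005,0,0
0,0.004,0,0
0,0.003,0,0
0,0.003,0,0
0,0,0,0'
python3 nudge.py '0,0.002,0,0
0,0.002,0,0
0,0,0,0'
python3 -c "
from h import *
delta([-.127,-.038,.034])"
```

```text
time: 4.48
position: [0.445, -0.2809, 0.0351]
tool_rot: [-0.056, 0.998, -0.0, 0.0]
ft_force: [-0.1, -0.9, -0.4]
grip_width: 0.0006
grip_force: 0.0
time: 4.73
position: [0.4443, -0.2772, 0.0344]
tool_rot: [-0.056, 0.998, 0.0, -0.0]
ft_force: [0.2, -0.7, 0.0]
grip_width: 0.0003
grip_force: 0.0
t 4.7333 mount pos [-0.1284 -0.0377  0.0344] tool delta [-0.0014 -0.0003  0.0004] heading-yaw -3.1426 F [ 0.23 -0.67  0.  ] q [-0.77  0.7   1.83  0.    0.62 -2.45]
```

```bash
python3 nudge.py '0.001,0.0032,0,0.05
0.001,0.0032,0,0.05
0.001,0.0032,0,0.05
0.001,0.0032,0,0.05
0.001,0.0032,0,0.05
0.001,0.0032,0,0.05
0.001,0.0032,0,0.05
0.001,0.0032,0,0.05
0.001,0.0032,0,0.05
0.001,0.0032,0,0.05
0.001,0.0032,0,0.05
0.001,0.0032,0,0.05
0.001,0.0032,0,0.05
0.001,0.0032,0,0.05
0.001,0.0032,0,0.05
0.001,0.0032,0,0.05
0,0,0,0'
python3 - <<'E'
from h import *
c=.8+.03;delta([-.064-.064*np.cos(c)-.022*np.sin(c),-.018+.064*np.sin(c)-.022*np.cos(c),.034])
w=optics.camera('wrist');s=optics.camera('side');t=optics.camera('top')
cv2.imwrite('pics/p2.png',np.vstack([w['img'][80:330,100:500,::-1],cv2.resize(s['img'][200:260,220:320,::-1],(400,240),interpolation=2)]))
for n,c in(('wrist',w),('top',t),('side',s)):
    h=cv2.cvtColor(c['img'],cv2.COLOR_RGB2HSV).astype(int);print(n,[b for b in blobs((h[...,0]>18)&(h[...,0]<36)&(h[...,1]>130)&(h[...,2]>90),12)][:8])
E
```

```text
time: 6.15
position: [0.4426, -0.2253, 0.0342]
tool_rot: [0.338, 0.941, -0.0, 0.0]
ft_force: [0.5, 0.8, 0.1]
grip_width: 0.0001
grip_force: 0.0
t 6.15 mount pos [-0.1243  0.0141  0.0342] tool delta [-0.0004  0.0008  0.0002] heading-yaw 2.34 F [0.46 0.83 0.15] q [-0.7   0.68  1.89 -0.    0.57 -1.58]
wrist [([303, 240, 6, 55, 191], [305.32, 266.49]), ([337, 240, 6, 55, 193], [339.8, 266.87]), ([109, 304, 356, 16, 3897], [303.24, 312.43])]
top [([248, 60, 24, 20, 456], [259.47, 69.04]), ([267, 128, 25, 26, 328], [279.04, 140.56])]
side [([250, 203, 6, 6, 30], [252.5, 205.33]), ([390, 208, 29, 22, 219], [404.27, 216.58]), ([252, 210, 9, 22, 115], [255.88, 220.26]), ([239, 236, 13, 10, 77], [243.81, 240.51])]
```

View pics/p2.png

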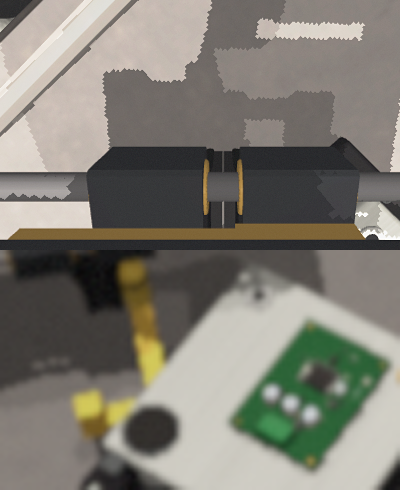

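The side crop shows the fingertips against the peg (full-image (252,205)) and the block swinging out at (244,240). I'll push the remaining 0.22 rad plus a hair.

```bash
cat >> h.py <<'E'
def theta():
    s=optics.camera('side');h=cv2.cvtColor(s['img'],cv2.COLOR_RGB2HSV).astype(int)
    m=(h[...,0]>18)&(h[...,0]<36)&(h[...,1]>130)&(h[...,2]>90);m[:195]=0;m[245:]=0;m[:,:228]=0;m[:,290:]=0
    for b in blobs(m,12):
        p=w2m(onz(s,b[1][0],b[1][1]-.5,.054));d=p[:2]-[-.064,-.018];print('blob',b[1],'mount',p[:2].round(4),'r',np.hypot(*d).round(4),'th',np.arctan2(d[1],-d[0]).round(3))
E
python3 -c "
from h import *
theta()"
python3 nudge.py '0.001,0.0032,0,0.05
0.001,0.0032,0,0.05
0.001,0.0032,0,0.05
0.001,0.0032,0,0.05
0,0,0,0
0,0,0,0'
python3 -c "
from h import *
delta([0,0,0]);theta()"
```

```text
blob [252.5, 205.33] mount [-0.1115  0.0244] r 0.0637 th 0.728
blob [255.92, 220.36] mount [-0.083  -0.0009] r 0.0256 th 0.732
blob [243.86, 240.19] mount [-0.0747 -0.0492] r 0.033 th -1.241
time: 6.85
position: [0.4482, -0.2133, 0.0341]
tool_rot: [0.429, 0.903, 0.0, -0.0]
ft_force: [-0.2, 0.7, -0.0]
grip_width: 0.0002
grip_force: 0.0
t 6.85 mount pos [-0.1174  0.0253  0.0341] tool delta [-0.0848  0.085   0.0341] heading-yaw 2.1422 F [-0.21  0.66 -0.  ] q [-0.67  0.68  1.89  0.    0.57 -1.35]
blob [258.5, 204.69] mount [-0.1021  0.0322] r 0.063 th 0.921
blob [259.89, 218.81] mount [-0.0786  0.0062] r 0.0283 th 1.029
blob [244.09, 238.21] mount [-0.0771 -0.0455] r 0.0305 th -1.127
```

```bash
python3 nudge.py '0.0005,0.002,0,0.03
0.0005,0.002,0,0.03
0.0005,0.002,0,0.03
0,0,0,0
0,0,0,0'
python3 -c "
from h import *
theta()"
python3 nudge.py '0,0.001,0,0
0,0.001,0,0
0,0,0,0'
python3 -c "
from h import *
delta([0,0,0]);theta()"
```

```text
time: 7.32
position: [0.4519, -0.2085, 0.0341]
tool_rot: [0.469, 0.883, 0.0, -0.0]
ft_force: [-1.1, -0.2, 0.7]
grip_width: 0.0002
grip_force: 0.1
blob [261.32, 204.64] mount [-0.0973  0.0353] r 0.0629 th 1.013
blob [261.85, 217.66] mount [-0.0769  0.0105] r 0.0313 th 1.145
blob [244.3, 237.07] mount [-0.0784 -0.0433] r 0.0291 th -1.055
time: 7.62
position: [0.4533, -0.2073, 0.0341]
tool_rot: [0.47, 0.883, -0.0, -0.001]
ft_force: [-2.3, -1.3, 1.1]
grip_width: 0.0004
grip_force: 1.2
t 7.6167 mount pos [-0.1116  0.0308  0.0341] tool delta [-0.0789  0.0848  0.0339] heading-yaw 2.0513 F [-2.31 -1.33  1.09] q [-0.65  0.68  1.89 -0.    0.57 -1.25]
blob [261.88, 204.54] mount [-0.0965  0.0361] r 0.0631 th 1.031
blob [262.42, 217.6] mount [-0.0761  0.0112] r 0.0316 th 1.179
blob [244.27, 236.89] mount [-0.0787 -0.043 ] r 0.029 th -1.041
```

```bash
python3 nudge.py '0,0.001,0,0
0,0.001,0,0
0,0,0,0
0,0,0,0'
python3 -c "
from h import *
delta([0,0,0]);theta()"
```

```text
time: 8.0
position: [0.4537, -0.2067, 0.0341]
tool_rot: [0.469, 0.883, -0.001, -0.002]
ft_force: [-7.7, -5.4, 1.2]
grip_width: 0.0005
grip_force: 4.7
t 8.0 mount pos [-0.1112  0.0312  0.0341] tool delta [-0.0793  0.0842  0.0337] heading-yaw 2.0522 F [-7.72 -5.45  1.25] q [-0.65  0.68  1.89 -0.    0.58 -1.24]
blob [262.35, 204.73] mount [-0.0954  0.0363] r 0.0627 th 1.047
blob [262.5, 217.81] mount [-0.0756  0.0109] r 0.0311 th 1.189
blob [244.4, 236.77] mount [-0.0786 -0.0427] r 0.0287 th -1.036
```

The stop is against its end pin: the force rises to 9 N with no further motion, at θ≈1.05. I'll back off, rise, and move to a viewpoint that sees needle and index obliquely from the front.

```bash
python3 nudge.py '0,-0.002,0,0
0,-0.01,0,0
0,-0.018,0,0
0,-0.01,-0.02,0
0,0,-0.03,0
0,0,-0.02,0.12
0,0,0,0.12
0,0,0,0.12
0,0,0,0.12
0,0,0,0'
python3 - <<'E'
from h import *
theta();delta([-.175,-.185,.06])
w=optics.camera('wrist');o=probe_bus.get_obs();T=R.from_quat(o['tool_rot'])
off=T.inv().apply(w['xyz']-o['position']);rel=T.inv()*R.from_quat(w['attitude']);print('camoff',off)
# predict view from candidate tcp poses (heading 90 deg in mount)
Tn=R.from_matrix(rm@np.array([[0,1,0],[1,0,0],[0,0,-1.]]))
for P in([-.175,-.185,.06],[-.175,-.2,.04],[-.17,-.17,.03]):
    c=dict(w);c['xyz']=m2w(P)+Tn.apply(off);c['attitude']=(Tn*rel).as_quat();print(P,pix(c,m2w([-.045,-.098,.05])),pix(c,m2w([-.045,-.098,.04])))
E
```

```text
time: 8.88
position: [0.4225, -0.2289, 0.1045]
tool_rot: [0.667, 0.745, 0.0, 0.001]
ft_force: [0.5, 0.3, -0.6]
grip_width: 0.0007
grip_force: 0.0
blob [262.38, 213.54] mount [-0.0821  0.019 ] r 0.0412 th 1.116
blob [244.36, 236.96] mount [-0.0784 -0.0431] r 0.0289 th -1.049
t 8.9333 mount pos [-0.1448  0.0128  0.1043] tool delta [-0.1977 -0.0306  0.0444] heading-yaw 1.5727 F [-0.79 -0.39 -0.13] q [-0.73  0.53  1.9   0.    0.71 -0.84]
camoff [ 0.06621034 -0.00033525 -0.16211391]
[-0.175, -0.185, 0.06] [570.72287295  81.89075665] [556.67556977  84.23462029]
[-0.175, -0.2, 0.04] [612.06946508  40.53033869] [593.13047807  45.94279771]
[-0.17, -0.17, 0.03] [605.68236526 109.22303196] [586.87665651 110.15991895]
```

```bash
python3 nudge.py '-0.033,-0.005,0,0
-0.033,-0.005,0,0
-0.033,-0.005,0.01,0
-0.033,-0.005,0.016,0
-0.033,-0.005,0.016,0
-0.033,-0.005,0.016,0
0,0,0,0
0,0,0,0
0,0,0,0'
python3 - <<'E'
from h import *
import pickle
delta([-.175,-.185,.045]);theta()
w=optics.camera('wrist');pickle.dump(w,open('v1.pkl','wb'))
print(pix(w,m2w([-.045,-.098,.05])),pix(w,m2w([-.045,-.1,.036])))
u,v=pix(w,m2w([-.045,-.095,.045])).astype(int);u0=min(u-60,500);v0=max(v-55,0);print(u0,v0)
cv2.imwrite('pics/v1.png',cv2.resize(w['img'][v0:v0+110,u0:u0+140,::-1],None,fx=5,fy=5,interpolation=2))
E
```

```text
time: 9.73
position: [0.414, -0.4277, 0.0456]
tool_rot: [0.666, 0.746, 0.0, -0.001]
ft_force: [-0.0, -0.4, 0.3]
grip_width: 0.0003
grip_force: 0.0
t 9.7333 mount pos [-0.1754 -0.1839  0.0456] tool delta [-0.0011  0.0004  0.0006] heading-yaw 1.5713 F [-0.01 -0.41  0.29] q [-0.99  0.73  1.63  0.    0.78 -1.1 ]
blob [262.72, 214.03] mount [-0.0808  0.0184] r 0.0401 th 1.139
blob [244.35, 236.96] mount [-0.0784 -0.0431] r 0.0289 th -1.049
[593.28473254  82.3087349 ] [569.87178246  89.82899265]
500 22
```

View pics/v1.png

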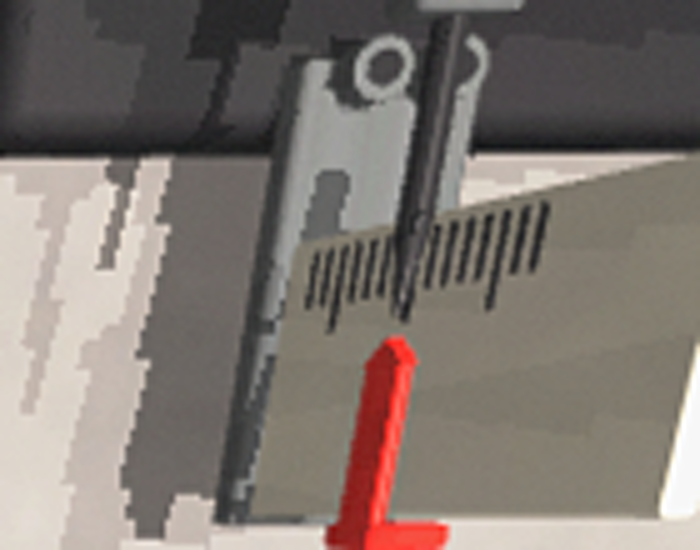

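The oblique crop shows the needle tip at about px (580.6,85.4) and the red index tip at about (580,90), in front of the scale with its ticks. I'll take a second view from 0.1 m further along x to triangulate both.

```bash
python3 nudge.py '0,0.025,0,0
0,0.025,0,0
0,0.025,0,0
0,0.025,0,0
0,0,0,0
0,0,0,0
0,0,0,0'
python3 - <<'E'
from h import *
import pickle
w=optics.camera('wrist');pickle.dump(w,open('v2.pkl','wb'))
u,v=pix(w,m2w([-.045,-.095,.045])).astype(int);u0=min(u-60,500);v0=max(v-55,0);print(u0,v0)
cv2.imwrite('pics/v2.png',cv2.resize(w['img'][v0:v0+110,u0:u0+140,::-1],None,fx=5,fy=5,interpolation=2))
E
```

```text
time: 10.42
position: [0.5135, -0.416, 0.0464]
tool_rot: [0.666, 0.746, -0.0, -0.001]
ft_force: [0.7, 0.2, -1.2]
grip_width: 0.0002
grip_force: 0.0
324 22
```

View pics/v2.png

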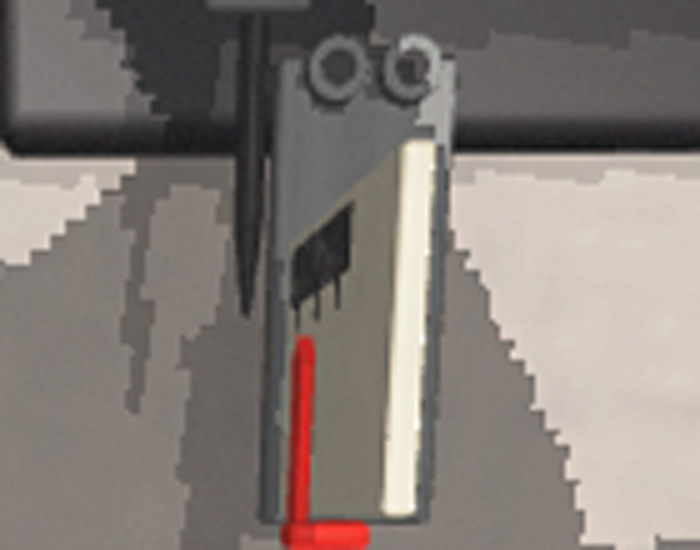

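The second view, from nearly overhead, shows the needle tip at about crop (246,315) and the red bar's tip at about (305,340), so the needle sits in front of the index. Now I'll triangulate from the red-mask edges.

Run:
```python
from h import *
import pickle
v=[pickle.load(open(f'v{i}.pkl','rb')) for i in(1,2)]
off=[(500,22),(324,22)]
cv=lambda i,x,y:(off[i][0]+(x+.5)/5-.5,off[i][1]+(y+.5)/5-.5)
P,e=tri(v[0],cv(0,403,320),v[1],cv(1,246,317));print('needle',w2m(P).round(4),e)
ed=[]
for c,(u0,v0) in zip(v,off):
    a=c['img'][v0:v0+100,u0:u0+140].astype(float);r=np.clip((a[...,0]-a[...,1])/110,0,1)  # soft red
    d={}
    for y in range(64,96):
        x=np.where(r[y]>.5)[0]
        if len(x): d[y+v0]=(x[0]+u0-.5,x[-1]+u0+.5)
    ed.append(d);print(sorted(d.items())[::4],min(d))
for y in range(92,112,3):
    if y in ed[0] and y in ed[1]:
        out=[]
        for f in(lambda q:q[0],lambda q:(q[0]+q[1])/2,lambda q:q[1]):
            A,e=tri(v[0],(f(ed[0][y]),y),v[1],(f(ed[1][y]),y));out.append((w2m(A).round(4).tolist(),round(e*1e3,2)))
        print(y,out)
# scale-top & pad check points
```

```text
needle [-0.0514 -0.0994  0.0505] 0.0003460936659855806
[(89, (np.float64(577.5), np.float64(580.5))), (93, (np.float64(573.5), np.float64(582.5))), (97, (np.float64(572.5), np.float64(582.5))), (101, (np.float64(571.5), np.float64(581.5))), (105, (np.float64(570.5), np.float64(580.5))), (109, (np.float64(570.5), np.float64(579.5))), (113, (np.float64(569.5), np.float64(579.5))), (117, (np.float64(568.5), np.float64(578.5)))] 89
[(89, (np.float64(382.5), np.float64(385.5))), (93, (np.float64(382.5), np.float64(386.5))), (97, (np.float64(381.5), np.float64(386.5))), (101, (np.float64(381.5), np.float64(386.5))), (105, (np.float64(381.5), np.float64(386.5))), (109, (np.float64(381.5), np.float64(385.5))), (113, (np.float64(381.5), np.float64(385.5))), (117, (np.float64(381.5), np.float64(385.5)))] 89
92 [([-0.0444, -0.1013, 0.0386], np.float64(0.06)), ([-0.0437, -0.1015, 0.0404], np.float64(0.06)), ([-0.043, -0.1016, 0.0421], np.float64(0.07))]
95 [([-0.0447, -0.1027, 0.0381], np.float64(0.06)), ([-0.0438, -0.1029, 0.0403], np.float64(0.06)), ([-0.043, -0.1031, 0.0425], np.float64(0.06))]
98 [([-0.0447, -0.1043, 0.0385], np.float64(0.06)), ([-0.0437, -0.1044, 0.0403], np.float64(0.06)), ([-0.0428, -0.1045, 0.042], np.float64(0.06))]
101 [([-0.0446, -0.1057, 0.038], np.float64(0.05)), ([-0.0437, -0.1059, 0.0402], np.float64(0.06)), ([-0.0428, -0.106, 0.0424], np.float64(0.06))]
104 [([-0.0446, -0.1073, 0.0384], np.float64(0.05)), ([-0.0436, -0.1074, 0.0402], np.float64(0.05)), ([-0.0426, -0.1075, 0.0419], np.float64(0.06))]
107 [([-0.0444, -0.1087, 0.0379], np.float64(0.05)), ([-0.0438, -0.1089, 0.0405], np.float64(0.05)), ([-0.0433, -0.109, 0.0431], np.float64(0.05))]
110 [([-0.0442, -0.1102, 0.0374], np.float64(0.04)), ([-0.0437, -0.1103, 0.04], np.float64(0.05)), ([-0.0431, -0.1105, 0.0426], np.float64(0.05))]
```

Triangulated: needle at z 0.0505 (it should be 0.050), index mid-height 0.0403, with bar thickness of about 4.5 mm confirmed. So the needle must drop ≈10.1 mm, θ ≈ 0.097. I'll press with the square tip's inner corner at the pad centre (64 mm from the axis) and heading 200° so the wrist camera can still see needle and index. The calculated sink is ≈6.1 mm.

```bash
python3 nudge.py '0,0,-0.03,0
0,0,-0.03,0
0.02,0.006,-0.025,0
0.036,0.006,0,0
0.036,0.006,0,0
0.035,0.006,0,0
0,0,0,-0.12
0,0,0,-0.12
0,0,0,-0.12
0,0,0,-0.12
0,0,0,-0.12
0,0,0,-0.12
0,0,0,-0.12
0,0,0,-0.12'
python3 nudge.py '0,0,0,-0.12
0,0,0,-0.12
0,0,0,-0.12
0,0,0,-0.12
0,0,0,-0.12
0,0,0,-0.12
0,0,0,-0.12
0,0,0,-0.12
0,0,0,0
0,0,0,0'
python3 - <<'E'
from h import *
delta([-.0507,-.0572,.064])
E
```

```text
time: 11.63
position: [0.5221, -0.2886, 0.1312]
tool_rot: [0.244, 0.97, 0.0, -0.001]
ft_force: [0.1, 1.0, 0.4]
grip_width: 0.0006
grip_force: 0.0
time: 12.47
position: [0.5226, -0.2887, 0.1312]
tool_rot: [-0.227, 0.974, 0.0, -0.0]
ft_force: [-0.9, 1.1, -0.0]
grip_width: 0.0006
grip_force: 0.0
t 12.4667 mount pos [-0.052  -0.0579  0.1312] tool delta [-0.0015  0.0002  0.0672] heading-yaw -2.7968 F [-0.91  1.14 -0.  ] q [-0.69  0.61  1.59 -0.    0.95 -2.72]
```

```bash
python3 nudge.py '-0.0015,0,0.02,0
0,0,0.02,0
0,0,0.018,0
0,0,0.008,0
0,0,0.002,0
0,0,0,0
0,0,0,0
0,0,0,0'
python3 - <<'E'
from h import *
import pickle
delta([-.0507,-.0572,.057])
w=optics.camera('wrist');pickle.dump(w,open('v3.pkl','wb'))
for p in([-.0514,-.0994,.05],[-.051,-.099,.0401],[-.0437,-.1,.0403]):print(pix(w,m2w(p)).round(1))
u,v=pix(w,m2w([-.047,-.097,.045])).astype(int);u0=u-70;v0=v-55;print(u0,v0)
cv2.imwrite('pics/v3.png',cv2.resize(w['img'][v0:v0+110,u0:u0+140,::-1],None,fx=5,fy=5,interpolation=2))
E
```

```text
time: 13.13
position: [0.5257, -0.2885, 0.0643]
tool_rot: [-0.228, 0.974, -0.001, 0.001]
ft_force: [-0.4, 0.5, 0.5]
grip_width: 0.0004
grip_force: 0.0
t 13.1333 mount pos [-0.0489 -0.0581  0.0643] tool delta [0.0014 0.0015 0.0073] heading-yaw -2.7932 F [-0.37  0.54  0.54] q [-0.69  0.71  1.62 -0.    0.81 -2.72]
[260.8 212.8]
[264.3 209.2]
[259.3 219.2]
193 163
```

View pics/v3.png

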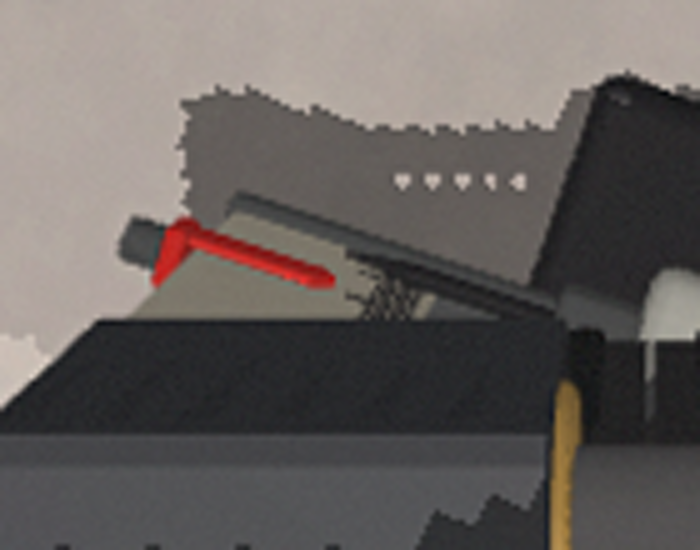

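The view shows the needle tip at px (263,214.6) and the index tip at (259.6,218.6), both visible over the gripper, so the press can be checked. I'll now descend to pad contact.

```bash
python3 nudge.py '0,0,0.002,0
0,0,0.002,0
0,0,0.002,0
0,0,0,0
0,0,0,0'
for i in 1 2 3; do python3 nudge.py '0,0,0.0006,0
0,0,0,0
0,0,0,0' | egrep 'posi|ft'; done
python3 -c "
from h import *
delta([-.05,-.057,.057])"
```

```text
time: 13.6
position: [0.5249, -0.2879, 0.057]
tool_rot: [-0.229, 0.974, 0.0, -0.0]
ft_force: [0.6, 0.4, -0.4]
grip_width: 0.0007
grip_force: 0.0
position: [0.5249, -0.2879, 0.0568]
ft_force: [-2.2, 0.2, 3.0]
position: [0.5249, -0.288, 0.0562]
ft_force: [-0.9, -1.0, 3.6]
position: [0.5249, -0.288, 0.0554]
ft_force: [-1.2, 0.6, 3.5]
t 14.35 mount pos [-0.0496 -0.0575  0.0554] tool delta [ 0.0002  0.0006 -0.0016] heading-yaw -2.7927 F [-1.17  0.62  3.46] q [-0.69  0.72  1.62 -0.    0.8  -2.72]
```

```bash
cat >> h.py <<'E'
def look(name,zc=.0569):
    import pickle
    o=probe_bus.get_obs();th=np.arcsin((zc-o['position'][2])/.0631);w=optics.camera('wrist');pickle.dump(w,open(name+'.pkl','wb'))
    print('t',o['time'],'z',o['position'][2].round(4),'theta~',th.round(4),'drop',(105*np.sin(th)).round(2),'Fz',o['ft_force'][2].round(2))
    a=np.array([-.0514,-.0994,.05-.105*np.sin(th)]);i=pix(w,m2w([-.0437,-.1,.0403]))
    for n,p in(('needle rest',[-.0514,-.0994,.05]),('needle now',a),('idx',[-.0437,-.1,.0403])):print(n,pix(w,m2w(p)).round(1))
    u0,v0=193,163;cv2.imwrite(f'pics/{name}.png',cv2.resize(w['img'][v0:v0+110,u0:u0+140,::-1],None,fx=5,fy=5,interpolation=2))
E
python3 nudge.py '0,0,0.0006,0
0,0,0.0006,0
0,0,0.0006,0
0,0,0.0006,0
0,0,0.0004,0
0,0,0,0
0,0,0,0' | egrep 'posi|ft'
python3 -c "
from h import *
look('v4')"
```

```text
position: [0.5249, -0.2881, 0.0526]
ft_force: [-1.5, -1.0, 5.3]
t 14.9333 z 0.0526 theta~ 0.0676 drop 7.09 Fz 5.32
needle rest [255.5 219.6]
needle now [258.  215.9]
idx [254.2 226. ]
```

View pics/v4.png

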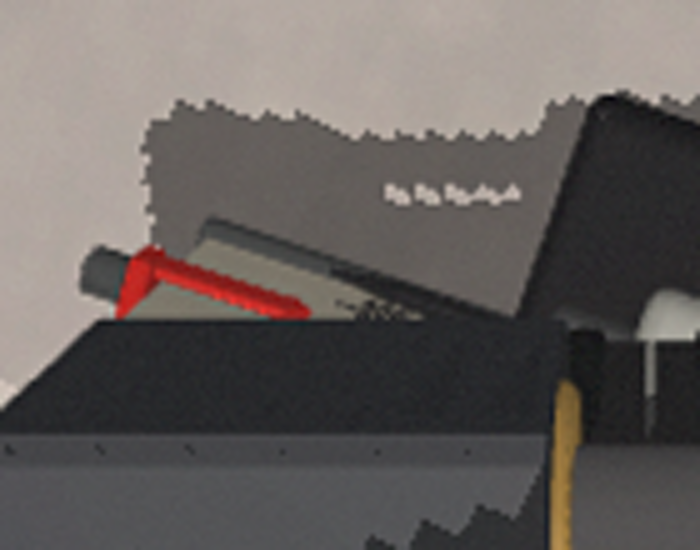

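The needle tip is at crop (332,270) and the index tip at (308,308). Row change since rest is −3.6 px against −3.7 px predicted for a 7.1 mm drop, so the depth model agrees. I'll creep the last 3 mm of needle travel (1.7 mm at the pad).

```bash
python3 nudge.py '0,0,0.0004,0
0,0,0.0004,0
0,0,0.0004,0
0,0,0.0002,0
0,0,0,0
0,0,0,0' | egrep 'posi|ft'
python3 -c "
from h import *
look('v5')
import pickle
w=pickle.load(open('v5.pkl','rb'))"
```

```text
position: [0.5248, -0.2882, 0.0513]
ft_force: [-1.8, 0.7, 6.1]
t 15.4833 z 0.0513 theta~ 0.0882 drop 9.25 Fz 6.06
needle rest [255.  220.4]
needle now [258.4 215.6]
idx [253.8 226.7]
```

View pics/v5.png

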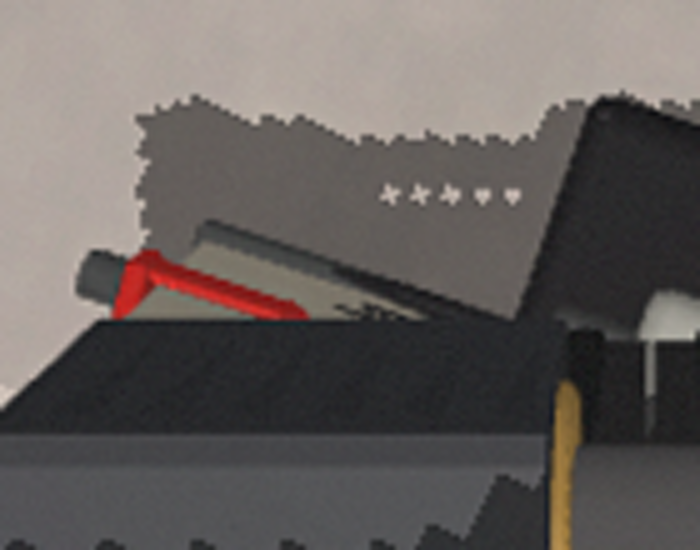

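The needle tip at crop (332,268) sits about where the model puts it, and the force of 6.1 N fits θ≈0.088. I need 0.5 mm more at the pad, then hold.

```bash
python3 nudge.py '0,0,0.0003,0
0,0,0.0002,0
0,0,0,0
0,0,0,0' | egrep 'time|posi|ft'
python3 nudge.py '0,0,0,0
0,0,0,0' | egrep 'time|posi|ft'
```

```text
time: 15.87
position: [0.5249, -0.2882, 0.0509]
ft_force: [-2.3, -0.3, 6.1]
time: 16.03
position: [0.5248, -0.2882, 0.0509]
ft_force: [-3.2, -0.9, 7.0]
```

z is 0.0509, so the needle has dropped ≈10.0 mm, level with the index. I'll hold it there, then release straight up.

```bash
python3 nudge.py '0,0,0,0
0,0,0,0
0,0,0,0
0,0,0,0
0,0,0,0
0,0,0,0
0,0,0,0
0,0,0,0
0,0,0,0
0,0,0,0
0,0,0,0
0,0,0,0' | egrep 'time|posi|ft'
python3 nudge.py '0,0,-0.001,0
0,0,-0.002,0
0,0,-0.003,0
0,0,-0.005,0
0,0,-0.01,0
0,0,-0.02,0
0,0,-0.03,0
0,0,-0.03,0
0,0,0,0
0,0,0,0
0,0,0,0
0,0,0,0' | egrep 'time|posi|ft'
python3 - <<'E'
from h import *
theta();w=optics.camera('wrist');delta([0,0,0])
a=w['img'].astype(int);m=(a[...,0]-a[...,1]>70)&(a[...,2]<110)&(abs(a[...,1]-a[...,2])<40);print('red',blobs(m,10),'idx pred',pix(w,m2w([-.0437,-.1,.0403])))
E
```

```text
time: 17.03
position: [0.5248, -0.2882, 0.0509]
ft_force: [-1.1, -0.6, 6.1]
time: 18.03
position: [0.5241, -0.2871, 0.1504]
ft_force: [-0.2, 0.3, 0.2]
blob [262.36, 214.15] mount [-0.0812  0.0178] r 0.0397 th 1.122
blob [244.5, 236.79] mount [-0.0784 -0.0426] r 0.0285 th -1.041
t 18.1333 mount pos [-0.0502 -0.0566  0.1502] tool delta [-0.0667  0.0356  0.1502] heading-yaw -2.7927 F [ 0.57 -0.29 -0.68] q [-0.69  0.58  1.57  0.    0.99 -2.72]
red [([251, 183, 25, 10, 87], [261.45, 187.7])] idx pred [275.77303823 191.57086565]
```

```bash
python3 -c "
from rig import robot, optics, probe_bus
print(robot.hand_in())"
```

```text
the job is handed in; nothing more can be done
None
```

I pushed the stop lever round to its end pin, pressed the pad until the needle had dropped an estimated 10.0 mm (the index measured about 10.2 mm below rest), held it about 1.2 s, released it, and handed the job in at about 18 s; the hand-in returned no verdict.

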